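# Load the tasting carrier and lift it out of its dock

### The arm

A 6-joint arm with a two-finger parallel gripper is mounted at the origin on the work surface. World frame = base frame: x ahead of the robot, y to its left, z up, the work surface at z = 0. Lengths are in m, angles in degrees, forces in N, time in s.
With the tool pointing down it reaches from about 0.375 to 0.9 m from the base axis. Payload 3.1 kg.
Tool frame: the origin (TCP) lies at the very end of the fingers, on their centre line; the grasp point (between the pads) lies 19 mm behind it (bot.grip_point_offset is the distance from the TCP to the grasp point, in m); z points along the fingers, x is the direction in which the jaws open and shut, and the axes are right-handed (so a half turn about z gives the same grasp; the last joint's range is limited). The gripper opens to 87 mm and grips with 3 to 60 N. Pads are 19 mm wide; open, the fingers measure 117 mm over their backs; the gripper's body (75 mm by 190 mm) begins 51 mm behind the grasp point.
Start: joints at [-78.467, 30.224, 82.088, -0, 67.689, -10.227], TCP at [0.232, -0.58, 0.193] pointing down, gripper open.
Joint ranges: [-176.69, 176.69], [-43.24, 126.21], [12.49, 139.97], [-82, 262], [0, 151.66], [-163.58, 163.58]. Speed limits (degrees/s): [159.86, 159.86, 180, 180, 180, 180].

### API

Orientations are given as a 3x3 rotation matrix whose columns are the frame's x, y, z axes.
In Python, from rig import bot, capture, recognise, place_of gives the robot as it stands.
- The arm moves only by the tool send_rows, never from a script. Its argument "motion" is a list of rows, each a list of 2 entries, a list of its own where there are three numbers: the shift along the tool's x, y, z in mm, then the turn about the tool's z in rad. A call has exactly 5 rows; each row shifts and turns the pose as measured when the row begins, along the tool's axes as they then stand; what a row does not reach is not made up. A row lasts 1/12 s, in which the tool goes at most 41.7 mm and 7.16 degrees, less where a joint would pass 70% of its speed; a pose out of reach is approached as far as the arm can. A call with a gripper value outside its range is refused whole. "gripper" is the closure, from 0 (fully open) to 1 (shut), set as the call begins (left out, the last holds). The fingers move at their own pace and stop on an object; the grip force is fixed at half the most. Time passes only in rows, so rows that do not move let the fingers close, or fill a call up. It gives the time, the measured TCP pose, the force and the opening at its end, in the units of the state.
- bot.read_state(): the state, without advancing time (a new reading comes with each control period).
- capture(name): name is "side" or "top" or "wrist"; returns a dict with "image" (480x640x3 uint8, blue, green, red), "fx", "fy", "cx", "cy" (pixels), "rvec" (rotation vector, rad) and "tvec" (3), from world to camera coordinates, as OpenCV has them. Camera axes: x right, y down, z forward; pixel columns grow to the right and rows downward; lengths in m; the calibration is good to about 2 mm. A picture is of the moment at which its call begins. There is no depth.
- bot.hand_in(): hands the job in, once; it reports no verdict.
Trained networks look in the newest picture that a camera, given by its name, has taken for a name from the list of things; names that differ only in an ending like _2 or _b are one class to them, and where a whole thing is asked for, a point or a joint stands for the part that bears it (a point fixed in the world has none). Each returns a list of dicts, best first, with "p" (0 to 1); they miss things now and then, are a little off and sometimes report something else, mostly with a low value. They report only what shows in the picture. A call takes as long as a camera call.
- recognise(camera, target): "xy" ([column, row] in pixels, amid what is visible of it).
- place_of(camera, target): "xy" ([column, row] in pixels: a listed point, or the origin of a listed thing).
The state is a dict: "time_s": time; "joint_positions": joint angles; "qvel": joint speeds; "tau": joint torques, N m; "position": TCP position; "tcp_rot": TCP orientation; "force": force on the tool from outside, world axes, zero at the start; "moment": the same for the moment, N m; "opening": opening from 0.0 (shut) to 1.0 (fully open).
Only numpy, scipy, OpenCV 4.12 (cv2) and the standard library are available. Lean on these libraries where they do the work, as an engineer would, in place of code of your own. Each camera call takes 0.05 s, during which the arm holds its last target.

### The job

On the tasting counter, take the red-lidded mini jar out of the crate and stand it in the empty pocket of the white carrier. Then pinch the carrier's two orange side catches together to unlatch it, lift it straight and level out of its dock, jars and all, and finish holding it still above the dock by the pinched catches, its underside a good 10 cm above the counter. Leave the other jars in the crate and the bottle and cup alone.

Things in the scene. Friction and masses are not known exactly. Their poses are not given: they have to be found in the camera images.
- jar_red_center (a point): Centre of the jar to load: a closed mini jam jar, upright cylinder 38 mm across and 58 mm tall, dark red filling, paper band, red lid (top 12 mm); about 0.1 kg. The point lies 29 mm above its underside, z up. It stands in the crate in any one of the six places.
- jar_white_center (a point): Centre (29 mm above the underside) of another mini jar in the crate, same 38 x 58 mm: olive filling, white lid. Leave it standing in the crate.
- jar_black_center (a point): Centre (29 mm above the underside) of another mini jar in the crate, same 38 x 58 mm: mustard-yellow filling, black lid. Leave it standing in the crate.
- jar_green_center (a point): Centre (29 mm above the underside) of another mini jar in the crate, same 38 x 58 mm: olive filling, green lid. Leave it standing in the crate.
- jar_gold_center (a point): Centre (29 mm above the underside) of another mini jar in the crate, same 38 x 58 mm: dark plum filling, brass-gold lid. Leave it standing in the crate.
- jar_blue_center (a point): Centre (29 mm above the underside) of another mini jar in the crate, same 38 x 58 mm: cream filling, blue lid. Leave it standing in the crate.
- crate: Open wooden crate fixed to the counter, 156 (x) x 270 (y) x 44 mm high, walls 6 mm, floor top 6 mm up. Origin: centre of its underside. Six jars stand at about x = -32 and +32, y = -80, 0 and +80 mm, each within 4 mm: beside a jar 34 mm or more are free along the crate's y (26 mm or more to an end wall), only about 18 mm along its x.
- dock: Green plate fixed to the counter, 190 (x) x 110 (y) x 10 mm; origin: centre of its underside, axes as the carrier's. Steel guides reach 22 mm above the counter; at the middle of each long side a steel bracket, 36 mm long, has a lip (30 to 36 mm above the counter, 31 to 46 mm off the middle line) over the carrier's catch. Crate and dock may swap sides.
- carrier: White two-jar carrier standing on the dock plate, 10 mm above the counter, with 1.5 mm play. Tray 150 (x) x 50 (y) mm, rims 20 mm high, 0.3 kg empty; origin: centre of its underside, z up. Pockets 44 mm square inside, 14 mm deep, at x = +50 (empty) and -50 mm. In the middle a spine 22 (x) x 20 (y) x 78 mm high between two orange catches; their noses lock it down until both are pinched in.
- pinch_point (a point): Point midway between the two orange catches, 67 mm above the carrier's underside; axes as the carrier's. The catches are upright tabs 28 mm wide in x, tops 80 mm above the carrier's underside, outer faces at y = +29 and -29 mm (58 mm apart, 40 mm when fully pinched). Pinch along the carrier's y, then lift straight up.
- empty_pocket (a point): Centre of the inner floor of the carrier's empty pocket (6 mm above the carrier's underside), at its x = +50 mm.
- jar_honey_center (a point): Centre (29 mm above the underside) of the jar already in the carrier's other pocket: 38 x 58 mm, amber filling, black lid. Stays there.
- catch_left (a joint): Travel in m of the catch on the carrier's +y side: 0 sprung out (latched), up to 0.009 pushed in. Free of the dock lip from about 0.005 to 0.0065; the spring takes 3 N at first and 7 N at full travel.
- catch_right (a joint): The same for the catch on the carrier's -y side.
- syrup: Amber bottle, 64 mm across, 170 mm tall, standing on the far side of the counter; leave it alone. Origin: centre of its underside.
- cup: Blue ceramic cup, 72 mm across, 80 mm tall, standing on the far side of the counter; leave it alone. Origin: centre of its underside.

How it is judged (in metres and radians):
On the way, in this order (a step that is already met when the one before it is completed fails the run):
1. the red-lidded jar stands in the empty pocket, let go, with the carrier still latched in the dock (x of jar_red_center in the frame of carrier between 0.042 and 0.058 m and y of jar_red_center in the frame of carrier between -0.008 and 0.008 m and z of jar_red_center in the frame of carrier between 0.029 and 0.041 m and z of carrier in the frame of dock below 0.014 m and horizontal distance between carrier and dock below 0.006 m and contact force between jar_red and the fingers below 0.2 N), for 0.2 s.
2. both catches are pinched in by the fingers and the carrier has risen off the dock plate (value of joint each of catch_left, catch_right above 0.0045 m and contact force between the fingers and carrier above 2 N and z of carrier in the frame of dock above 0.025 m), for 0.1 s.
At the end, for the whole second after the job is handed in: The still gripper holds the carrier by both catches (each in over 4.5 mm), underside 90 mm or more above the counter, tilt under 0.2 rad, within 100 mm sideways of the dock and not touching it; red jar in its +x pocket, honey jar in the other (centres within 8 mm sideways, 6 mm in height of seated) (height (world z) of carrier above 0.09 m and angle between carrier's own z axis and vertical below 0.2 rad and value of joint each of catch_left, catch_right above 0.0045 m and contact force between the fingers and carrier above 2 N and linear speed of carrier below 0.03 m/s and angular speed of carrier below 0.2 rad/s and contact force between carrier and dock below 0.1 N and horizontal distance between carrier and dock below 0.1 m and x of jar_red_center in the frame of carrier between 0.042 and 0.058 m and y of jar_red_center in the frame of carrier between -0.008 and 0.008 m and z of jar_red_center in the frame of carrier between 0.029 and 0.041 m and x of jar_honey_center in the frame of carrier between -0.058 and -0.042 m and y of jar_honey_center in the frame of carrier between -0.008 and 0.008 m and z of jar_honey_center in the frame of carrier between 0.029 and 0.041 m); the arm keeps its last pose, push and grip.
It fails at once if another jar in the crate is tipped over or taken from its place (moved over 50 mm or tilted over 0.6 rad) (distance of any of jar_white_center, jar_black_center, jar_green_center, jar_gold_center, jar_blue_center from where it was at the start of the episode above 0.05 m or angle between any of jar_white_center, jar_black_center, jar_green_center, jar_gold_center, jar_blue_center's own z axis and vertical above 0.6 rad).
It fails at once if the bottle or the cup is pushed over 30 mm or tipped over 0.4 rad (distance of any of syrup, cup from where it was at the start of the episode above 0.03 m or angle between any of syrup, cup's own z axis and vertical above 0.4 rad).
It fails at once if the carrier, lifted, is tipped over 0.6 rad (angle between carrier's own z axis and vertical above 0.6 rad).
It also fails if it takes over 58 s, if anything falls off the work surface, if the arm or the gripper's body presses on something with over 40 N, if the wrist force passes 120 N, or if a joint passes its speed limit or range.

## Working session

There is one attempt and no reset: what is moved stays moved. The work goes in short steps, Python scripts to look and compute and a tool call to move; the robot and the scene stay as the last step left them, time stands still between calls to the robot, and variables do not carry over. Pictures are saved under pics/ and viewed, and the job is handed in when it is done.

Besides the shell and the picture viewer there is one more tool, called after "Emit:" as name(argument=value, ...) on one line, values as JSON. send_rows: Moves the arm, as the interface text tells. Its arguments: {"type":"object","properties":{"motion":{"type":"array","items":{"type":"array"}},"gripper":{"type":"number"}},"required":["motion"]}

```bash
ls; mkdir -p pics; cat > h.py <<'E'
import numpy as np, cv2
from rig import bot, capture, recognise, place_of
def ray(c,xy):
    R,_=cv2.Rodrigues(np.array(c["rvec"],float)); t=np.array(c["tvec"],float).ravel()
    d=R.T@np.array([(xy[0]-c["cx"])/c["fx"],(xy[1]-c["cy"])/c["fy"],1]); o=-R.T@t
    return o,d/np.linalg.norm(d)
def atz(c,xy,z):
    o,d=ray(c,xy); return o+d*(z-o[2])/d[2]
def proj(c,p):
    K=np.array([[c["fx"],0,c["cx"]],[0,c["fy"],c["cy"]],[0,0,1]],float)
    return cv2.projectPoints(np.array(p,float).reshape(-1,3),np.array(c["rvec"],float),np.array(c["tvec"],float),K,None)[0].reshape(-1,2)
def tri(rays):
    A=np.zeros((3,3));b=np.zeros(3)
    for o,d in rays:
        M=np.eye(3)-np.outer(d,d);A+=M;b+=M@o
    p=np.linalg.solve(A,b); return p,[np.linalg.norm((np.eye(3)-np.outer(d,d))@(p-o)) for o,d in rays]
E
python3 - <<'E'
from h import *
s=bot.read_state();print(s["time_s"],s["position"],np.round(s["tcp_rot"],3),s["opening"],s["force"])
C={}
for n in("side","top"):
    c=C[n]=capture(n);cv2.imwrite(f"pics/{n}0.png",c["image"]);print(n,ray(c,(320,240)))
P={}
for t in "jar_red_center crate dock carrier pinch_point empty_pocket jar_honey_center syrup cup jar_white_center".split():
    r=[]
    for n in C:
        q=place_of(n,t)[:2]
        for a in q: print(t,n,np.round(a["xy"],1),round(a["p"],2))
        if q: r.append(ray(C[n],q[0]["xy"]))
    if len(r)==2:
        p,e=tri(r);print("  ->",np.round(p,4),np.round(e,4))
print(bot.read_state()["time_s"])
E
```

```text
pics
0.0 [ 0.2315637  -0.57967434  0.19176589] [[ 0.371 -0.929 -0.   ]
 [-0.929 -0.371  0.002]
 [-0.002 -0.    -1.   ]] 1.0044001554233797 [ 0.08100848 -0.31142551 -0.76089388]
side (array([0.58514657, 0.90622551, 0.86246761]), array([ 0.02067401, -0.74999388, -0.6611216 ]))
top (array([ 0.39057109, -0.00958762,  1.25610615]), array([ 0.19323396, -0.00247788, -0.98114958]))
jar_red_center side [364.  338.5] 0.68
jar_red_center side [242.3 275.5] 0.31
jar_red_center top [194.2 289.3] 0.7
  -> [0.5259 0.2323 0.0458] [0.0019 0.0019]
crate side [340.6 354.9] 0.94
crate top [199.1 275.9] 0.83
crate top [431.1 279.1] 0.48
  -> [ 0.5618  0.2329 -0.0024] [0.001 0.001]
dock side [364.3 197.5] 0.72
dock top [424.  328.3] 0.29
  -> [ 0.4871 -0.227  -0.0021] [0.027 0.027]
carrier side [364.6 196.1] 0.75
pinch_point side [366.2 169.4] 0.66
pinch_point top [428.3 299.6] 0.96
  -> [ 0.5121 -0.218   0.088 ] [0.0032 0.0032]
empty_pocket side [345.2 194.3] 0.8
empty_pocket top [429.  278.6] 0.57
  -> [ 0.5596 -0.2347  0.0041] [0.0004 0.0004]
jar_honey_center side [387.6 184.1] 0.7
jar_honey_center side [366.9 171.2] 0.48
jar_honey_center top [426.1 328.2] 0.96
  -> [ 0.4607 -0.2195  0.0484] [0.003 0.003]
syrup side [242.4 271.5] 0.95
syrup top [293.1 180.3] 0.66
syrup top [424.2 302.6] 0.63
  -> [0.7633 0.0447 0.0098] [0.001 0.001]
cup side [254.2 223.3] 0.75
cup top [376.2 182.2] 0.84
  -> [ 0.7643 -0.1301 -0.0081] [0.0012 0.0012]
jar_white_center side [356.  381.2] 0.69
jar_white_center side [362.3 309. ] 0.49
jar_white_center top [152.5 285.2] 0.98
  -> [0.5368 0.316  0.0376] [0.001 0.001]
1.1
```

View pics/side0.png

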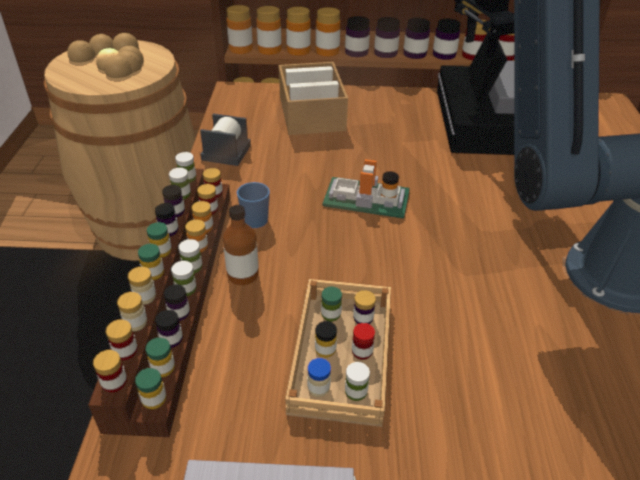

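View pics/top0.png

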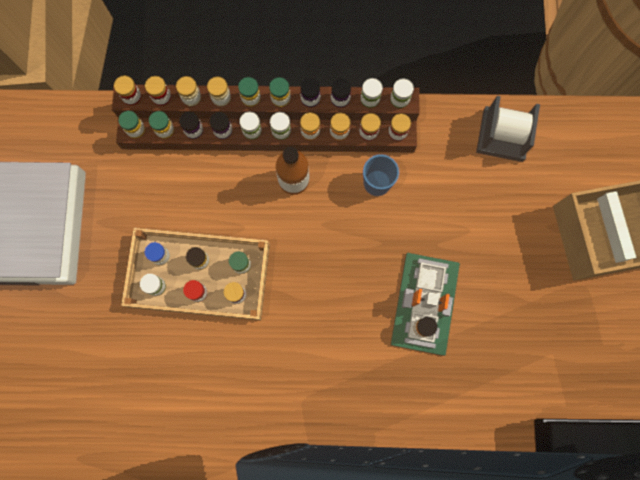

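The side view shows the red lid at about (363,335), in the near row of the crate between gold and white. The top view shows it at (194,290). The carrier is at about (428,303), with its empty pocket away from the robot at (432,277) and the honey jar at (427,327). Next I'll refine the yaws from edges.

```bash
python3 - <<'E'
from h import *
T=capture("top");S=capture("side");im=T["image"]
cv2.imwrite("pics/t_crate.png",cv2.resize(im[215:335,110:280],None,fx=4.5,fy=4.5,interpolation=cv2.INTER_CUBIC))
cv2.imwrite("pics/t_dock.png",cv2.resize(im[245:365,370:480],None,fx=5,fy=5,interpolation=cv2.INTER_CUBIC))
for n,c in(("top",T),("side",S)):
    hsv=cv2.cvtColor(c["image"],cv2.COLOR_BGR2HSV)
    m=((hsv[...,0]<5)|(hsv[...,0]>174))&(hsv[...,1]>180)&(hsv[...,2]>110)
    k,l,st,ce=cv2.connectedComponentsWithStats(m.astype(np.uint8))
    for i in range(1,k):
        if st[i,4]>60: print(n,"red",st[i],ce[i].round(1),atz(c,ce[i],.06).round(4))
    m=((hsv[...,0]<95)&(hsv[...,0]>50)&(hsv[...,1]>80)).astype(np.uint8)
    k,l,st,ce=cv2.connectedComponentsWithStats(cv2.morphologyEx(m,cv2.MORPH_CLOSE,np.ones((5,5))))
    for i in range(1,k):
        if st[i,4]>800:
            pts=np.argwhere(l==i)[:,::-1].astype(float)
            w=np.array([atz(c,p,.01)[:2] for p in pts],np.float32)
            print(n,"green",st[i],cv2.minAreaRect(w))
    m=((hsv[...,0]<14)&(hsv[...,0]>4)&(hsv[...,1]>200)&(hsv[...,2]>170)).astype(np.uint8)
    k,l,st,ce=cv2.connectedComponentsWithStats(m)
    for i in range(1,k):
        if st[i,4]>8: print(n,"orange",st[i],ce[i].round(1),atz(c,ce[i],.09).round(4))
E
```

```text
top red [184 281  20  19 279] [193.2 289.6] [0.5255 0.2311 0.06  ]
top orange [417 289   4  14  31] [418.5 296.2] [ 0.5149 -0.1988  0.09  ]
top orange [444 295   5  13  27] [446.  300.8] [ 0.5069 -0.2502  0.09  ]
side red [354 323  21  20 297] [363.6 332. ] [0.5256 0.2303 0.06  ]
```

View pics/t_crate.png

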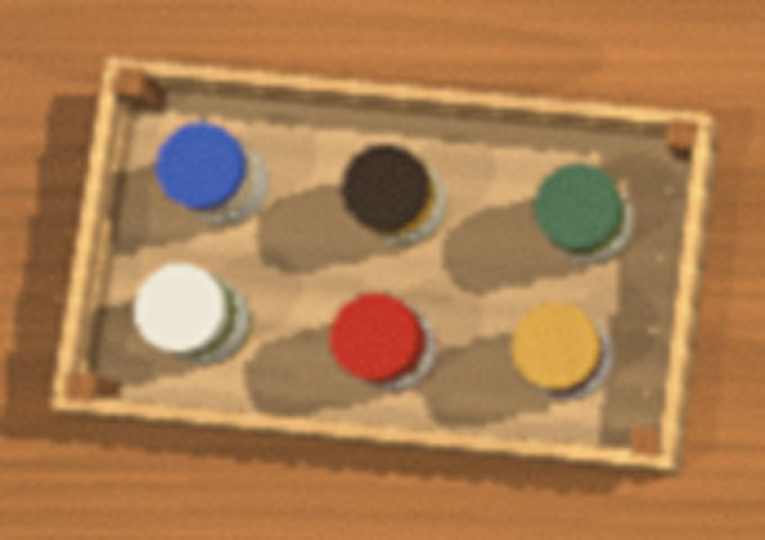

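View pics/t_dock.png

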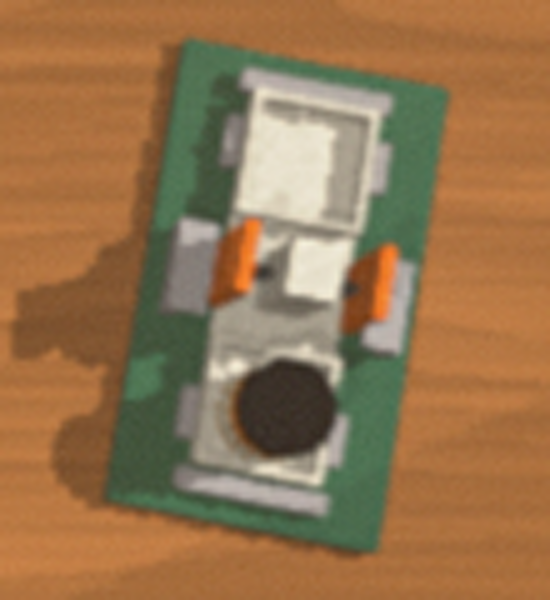

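```bash
cat >> h.py <<'E'
def rem(target,xdir_deg,z):
    """remaining shift in the tool axes (mm) and turn about tool z (rad)"""
    s=bot.read_state();R=np.array(s["tcp_rot"]);d=R.T@(np.array([target[0],target[1],z])-s["position"])*1000
    v=np.array([np.cos(np.radians(xdir_deg)),np.sin(np.radians(xdir_deg)),0]);l=R.T@v
    return d.round(1),round(float(np.arctan2(l[1],l[0])),4),s["time_s"],np.round(s["position"],4),round(s["opening"],3)
E
python3 - <<'E'
from h import *
T=capture("top")
def rect(cr,z,name,L):
    w=np.array([atz(T,p,z)[:2] for p in cr]); print(name,w.round(4).tolist(),"centre",w.mean(0).round(4))
    e=[w[(i+1)%4]-w[i] for i in range(4)]
    for i in range(4): print("  edge",np.linalg.norm(e[i]).round(4),np.degrees(np.arctan2(e[i][1],e[i][0])).round(2))
rect(np.array([(108,60),(712,117),(675,468),(57,405)])/4.5+[110,215],.044,"crate",0)
rect(np.array([(188,40),(450,92),(378,552),(108,498)])/5+[370,245],.010,"dock",0)
print("spine top",atz(T,np.array([314,262])/5+[370,245],.088))
print("honey lid",atz(T,np.array([285,407])/5+[370,245],.074))
for t,z in (("empty_pocket",.016),("pinch_point",.077),("jar_honey_center",.045)):
    print(t,atz(T,place_of("top",t)[0]["xy"],z).round(4))
print(rem((.526,.231),-95,.19))
E
```

```text
crate [[0.6485, 0.3588], [0.626, 0.0902], [0.4718, 0.1019], [0.4957, 0.37]] centre [0.5605 0.2302]
  edge 0.2695 -94.79
  edge 0.1546 175.68
  edge 0.2692 84.91
  edge 0.1532 -4.21
dock [[0.6112, -0.1914], [0.591, -0.2974], [0.4072, -0.2628], [0.4269, -0.1567]] centre [ 0.5091 -0.2271]
  edge 0.1079 -100.76
  edge 0.187 169.35
  edge 0.108 79.48
  edge 0.1875 -10.68
spine top [ 0.51313352 -0.22600607  0.088     ]
honey lid [ 0.4597136  -0.21629098  0.074     ]
empty_pocket [ 0.5542 -0.2334  0.016 ]
pinch_point [ 0.5143 -0.2258  0.077 ]
jar_honey_center [ 0.4617 -0.2171  0.045 ]
(array([-644.5, -574.1,    2.8]), 0.467, 1.4, array([ 0.2317, -0.5804,  0.1927]), 1.001)
```

Emit:
send_rows(motion=[[[-30,-27,0],0],[[-30,-27,0],0],[[-30,-27,0],0],[[-30,-27,0],0],[[-30,-27,0],0]], gripper=0.27)

```text
time_s: 1.82
position: [0.3011, -0.3967, 0.1911]
tcp_rot: [[0.36, -0.933, 0.002], [-0.933, -0.36, -0.012], [0.012, 0.003, -1.0]]
force: [0.7, 0.2, -0.9]
opening: 0.756
```

Emit:
send_rows(motion=[[[-30,-27,0],0],[[-30,-27,0],0],[[-30,-27,0],0],[[-30,-27,0],0],[[-30,-27,0],0]])

```text
time_s: 2.23
position: [0.3747, -0.2014, 0.1899]
tcp_rot: [[0.355, -0.935, 0.005], [-0.935, -0.355, -0.014], [0.015, 0.001, -1.0]]
force: [0.6, -0.1, -0.1]
opening: 0.73
```

Emit:
send_rows(motion=[[[-30,-27,0],0],[[-30,-27,0],0],[[-30,-27,0],0],[[-30,-27,0],0],[[-30,-27,0],0]])

```text
time_s: 2.65
position: [0.4494, -0.0066, 0.1893]
tcp_rot: [[0.353, -0.935, 0.01], [-0.935, -0.353, -0.017], [0.019, -0.003, -1.0]]
force: [0.4, 0.0, -0.4]
opening: 0.731
```

```bash
python3 -c "
from h import *
print(rem((.526,.231),-94.7,.13))"
```

```text
(array([-196.3, -155.4,   56. ]), 0.4432, 2.65, array([ 0.4494, -0.0066,  0.1893]), 0.731)
```

Emit:
send_rows(motion=[[[-31,-26,0],0],[[-31,-25,0],0],[[-31,-25,0],0],[[-31,-25,0],0],[[-31,-25,0],0]])

```text
time_s: 3.07
position: [0.5145, 0.1915, 0.1883]
tcp_rot: [[0.355, -0.935, 0.014], [-0.935, -0.355, -0.018], [0.022, -0.007, -1.0]]
force: [0.0, -0.7, 0.0]
opening: 0.732
```

Emit:
send_rows(motion=[[[0,0,6],0.1],[[0,0,6],0.1],[[0,0,6],0.1],[[0,0,6],0.1],[[0,0,0],0.05]])

```text
time_s: 3.48
position: [0.519, 0.2037, 0.1644]
tcp_rot: [[-0.093, -0.995, 0.023], [-0.996, 0.093, -0.013], [0.01, -0.025, -1.0]]
force: [-0.1, 0.3, -0.3]
opening: 0.733
```

```bash
python3 -c "
from h import *
print(rem((.526,.231),-94.7,.13))"
```

```text
(array([-28.2,  -3.6,  34.2]), -0.0111, 3.4833, array([0.519 , 0.2037, 0.1644]), 0.733)
```

Emit:
send_rows(motion=[[[-14,-2,8],0],[[-14,-2,8],0],[[0,0,8],0],[[0,0,5],0],[[0,0,0],0]])

```text
time_s: 3.9
position: [0.5268, 0.2313, 0.1339]
tcp_rot: [[-0.095, -0.995, 0.024], [-0.995, 0.095, -0.013], [0.011, -0.025, -1.0]]
force: [-0.4, -0.2, -0.5]
opening: 0.728
```

```bash
python3 - <<'E'
from h import *
print(rem((.526,.231),-94.7,.028)); print(np.round(bot.read_state()["tcp_rot"],3))
c=capture("wrist");cv2.imwrite("pics/w1.png",c["image"])
for q in place_of("wrist","jar_red_center")[:2]: print(q, atz(c,q["xy"],.035))
hsv=cv2.cvtColor(c["image"],cv2.COLOR_BGR2HSV)
m=((hsv[...,0]<5)|(hsv[...,0]>174))&(hsv[...,1]>180)&(hsv[...,2]>90)
k,l,st,ce=cv2.connectedComponentsWithStats(m.astype(np.uint8))
for i in range(1,k):
    if st[i,4]>200: print(st[i],ce[i],atz(c,ce[i],.06))
print(ray(c,(320,240)))
T=capture("top");cv2.imwrite("pics/t1.png",T["image"])
E
```

```text
(array([ -0.8,   3.4, 105.8]), -0.0127, 3.9, array([0.5268, 0.2313, 0.1339]), 0.728)
[[-0.095 -0.995  0.024]
 [-0.995  0.095 -0.013]
 [ 0.011 -0.025 -1.   ]]
{'xy': [312.8, 239.0], 'p': 0.81} [0.52392633 0.23105171 0.035     ]
{'xy': [416.4, 230.5], 'p': 0.24} [0.52282506 0.15571093 0.035     ]
[ 285  220   54   54 2251] [312.01021768 246.32563305] [0.52543348 0.23168236 0.06      ]
(array([0.59941276, 0.22660893, 0.32604509]), array([-0.25499723, -0.00231656, -0.96693901]))
```

View pics/w1.png

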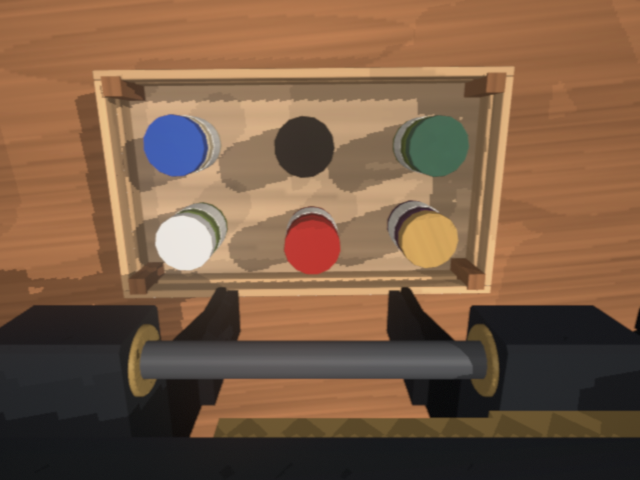

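The wrist view shows the red lid at (312,246), centred between the fingers, with about 34 mm clear on either side. Now I'll descend.

Emit:
send_rows(motion=[[[0,2,15],-0.01],[[0,2,15],0],[[0,0,15],0],[[0,0,12],0],[[0,0,8],0]])

```text
time_s: 4.47
position: [0.5303, 0.2295, 0.0739]
tcp_rot: [[-0.088, -0.995, 0.039], [-0.996, 0.087, -0.01], [0.007, -0.04, -0.999]]
force: [-0.2, 0.1, 0.2]
opening: 0.726
```

```bash
python3 -c "
from h import *
print(rem((.5257,.2315),-94.7,.028),bot.read_state()['force'])
T=capture('top');cv2.imwrite('pics/t2.png',cv2.resize(T['image'][180:360,80:300],None,fx=3,fy=3))"
```

```text
(array([-1.9,  6.6, 45.6]), -0.0056, 4.4667, array([0.5303, 0.2295, 0.0739]), 0.726) [-0.24799986  0.14606882  0.21751069]
```

View pics/t2.png

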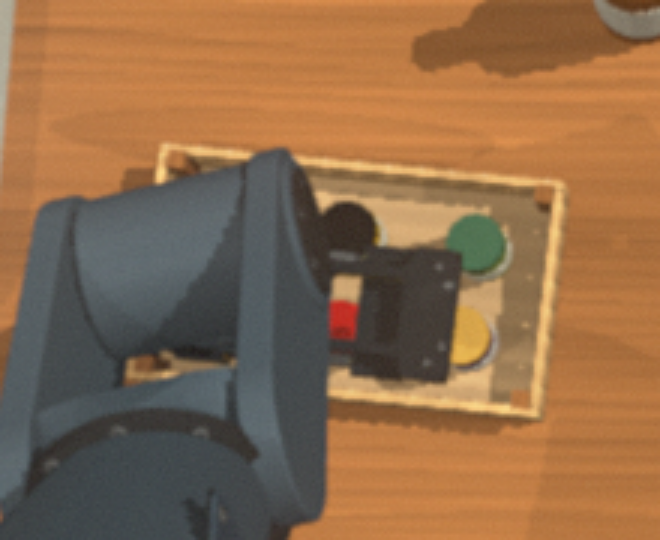

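Emit:
send_rows(motion=[[[-1,4,11],0],[[-1,2,11],0],[[0,1,11],0],[[0,0,6],0],[[0,0,4],0]])

```text
time_s: 4.93
position: [0.5277, 0.2308, 0.0307]
tcp_rot: [[-0.09, -0.995, 0.044], [-0.996, 0.089, -0.01], [0.006, -0.044, -0.999]]
force: [-0.8, -0.7, 0.3]
opening: 0.734
```

```bash
python3 -c "
from h import *
print(rem((.5257,.2315),-94.7,.028),bot.read_state()['force'],np.round(bot.read_state()['tcp_rot'],3)[:,2])"
```

```text
(array([-0.6,  2.2,  2.6]), -0.0074, 4.9333, array([0.5277, 0.2308, 0.0307]), 0.734) [-0.75170959 -0.69523092  0.27216676] [ 0.044 -0.01  -0.999]
```

Emit:
send_rows(motion=[[[0,1.5,2],0],[[0,0,0],0],[[0,0,0],0],[[0,0,0],0],[[0,0,0],0]], gripper=0.8)

```text
time_s: 5.35
position: [0.5273, 0.2308, 0.0289]
tcp_rot: [[-0.09, -0.995, 0.045], [-0.996, 0.09, -0.01], [0.005, -0.046, -0.999]]
force: [-0.8, 1.4, 0.0]
opening: 0.438
```

Emit:
send_rows(motion=[[[0,0,0],0],[[0,0,0],0],[[0,0,0],0],[[0,0,0],0],[[0,0,0],0]])

```text
time_s: 5.77
position: [0.5276, 0.2309, 0.0297]
tcp_rot: [[-0.09, -0.995, 0.046], [-0.996, 0.089, -0.009], [0.005, -0.047, -0.999]]
force: [-0.2, -0.5, -0.6]
opening: 0.417
```

Emit:
send_rows(motion=[[[0,0,-8],0],[[0,0,-15],0],[[0,0,-25],0],[[0,0,-28],0],[[0,0,-28],0]])

```text
time_s: 6.18
position: [0.5172, 0.2304, 0.1317]
tcp_rot: [[-0.09, -0.995, 0.029], [-0.996, 0.09, -0.013], [0.011, -0.03, -0.999]]
force: [0.5, -0.2, -0.9]
opening: 0.418
```

```bash
python3 - <<'E'
from h import *
print(rem((.559,-.236),-100.6,.16),bot.read_state()['force'],np.round(bot.read_state()['tcp_rot'],3)[:,2])
T=capture('side');cv2.imwrite('pics/s3.png',T['image'])
E
```

```text
(array([461. , -84.4, -20.9]), 0.095, 6.1833, array([0.5172, 0.2304, 0.1317]), 0.418) [ 0.53702838 -0.23891619 -0.87257596] [ 0.029 -0.013 -0.999]
```

View pics/s3.png

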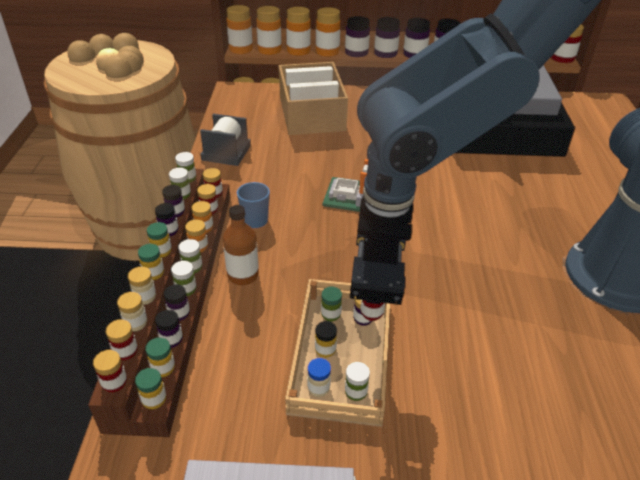

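Emit:
send_rows(motion=[[[20,-4,-6],0],[[35,-7,-6],0],[[38,-7,-4],0],[[38,-7,-4],0],[[38,-7,-2],0]])

```text
time_s: 6.65
position: [0.5397, 0.0639, 0.1699]
tcp_rot: [[-0.075, -0.996, 0.054], [-0.997, 0.075, -0.006], [0.002, -0.054, -0.999]]
force: [0.4, 0.6, -0.8]
opening: 0.42
```

Emit:
send_rows(motion=[[[38,-7,0],0.02],[[38,-7,0],0.02],[[38,-7,0],0.02],[[38,-7,0],0.02],[[38,-7,0],0.0]])

```text
time_s: 7.07
position: [0.5526, -0.1377, 0.1762]
tcp_rot: [[-0.156, -0.986, 0.061], [-0.988, 0.156, -0.007], [-0.002, -0.061, -0.998]]
force: [1.3, 0.5, -0.8]
opening: 0.419
```

```bash
python3 - <<'E'
from h import *
print(rem((.559,-.236),-100.6,.15),bot.read_state()['force'],np.round(bot.read_state()['tcp_rot'],3)[:,2])
E
```

```text
(array([ 96.2, -20.1,  27.2]), 0.0278, 7.0667, array([ 0.5526, -0.1377,  0.1762]), 0.419) [ 1.27252999  0.47819326 -0.7526259 ] [ 0.061 -0.007 -0.998]
```

Emit:
send_rows(motion=[[[30,-6,0],0.03],[[28,-6,0],0],[[20,-4,0],0],[[8,-2,0],0],[[4,-1,0],0]])

```text
time_s: 7.48
position: [0.5547, -0.2436, 0.1796]
tcp_rot: [[-0.197, -0.978, 0.065], [-0.98, 0.197, -0.013], [-0.0, -0.067, -0.998]]
force: [-0.5, -0.0, -1.0]
opening: 0.418
```

```bash
python3 - <<'E'
from h import *
print(rem((.559,-.236),-100.6,.10),bot.read_state()['force'],np.round(bot.read_state()['tcp_rot'],3)[:,2])
for n in("side","wrist","top"):
    c=capture(n);cv2.imwrite(f"pics/{n}4.png",c["image"])
    for t,z in(("empty_pocket",.016),("jar_red_center",None),("carrier",.01),("pinch_point",.077)):
        for q in place_of(n,t)[:1]: print(n,t,q,atz(c,q["xy"],z).round(4) if z else "")
E
```

```text
(array([-8.3,  2.6, 79.6]), -0.0134, 7.4833, array([ 0.5547, -0.2436,  0.1796]), 0.418) [-0.54475821 -0.02161264 -0.95441795] [ 0.065 -0.013 -0.998]
side empty_pocket {'xy': [344.6, 193.8], 'p': 0.97} [ 0.5609 -0.2205  0.016 ]
side jar_red_center {'xy': [351.1, 123.7], 'p': 0.94} 
side carrier {'xy': [367.1, 194.1], 'p': 0.79} [ 0.5079 -0.2306  0.01  ]
side pinch_point {'xy': [369.1, 168.4], 'p': 0.65} [ 0.5076 -0.2394  0.077 ]
wrist jar_red_center {'xy': [312.4, 294.6], 'p': 0.69} 
wrist pinch_point {'xy': [313.0, 292.5], 'p': 0.16} [ 0.5143 -0.2318  0.077 ]
top empty_pocket {'xy': [292.5, 179.4], 'p': 0.57} [0.7623 0.0458 0.016 ]
top carrier {'xy': [425.5, 302.6], 'p': 0.67} [ 0.5107 -0.2256  0.01  ]
```

View pics/wrist4.png

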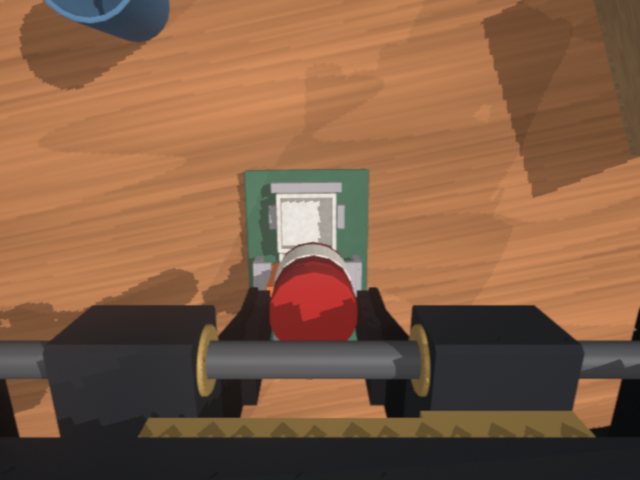

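View pics/side4.png

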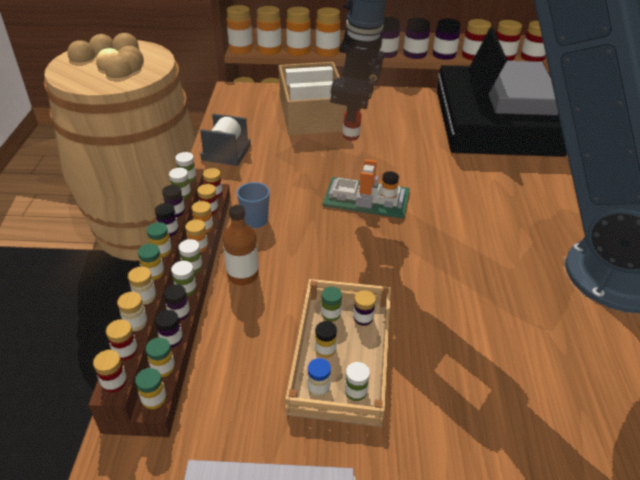

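The wrist view shows the jar held upright, with the empty pocket's rim at about (278–336, 193–250) and the dock's far corners at (247,171) and (368,170). I'll compute the placing target from these.

```bash
python3 - <<'E'
from h import *
c=capture("wrist");im=c["image"]
cv2.imwrite("pics/w5.png",cv2.resize(im[160:260,235:385],None,fx=5,fy=5,interpolation=cv2.INTER_CUBIC))
s=bot.read_state();R=np.array(s["tcp_rot"]);j=s["position"]+R@np.array([0,.0019,-.0054]);print("jar",j)
S=capture("side");print("side pred",proj(S,j),[q["xy"] for q in place_of("side","jar_red_center")[:1]])
hsv=cv2.cvtColor(S["image"],cv2.COLOR_BGR2HSV)
print("wrist pred lid top",proj(c,s["position"]+R@np.array([0,.0019,-.0344])))
E
```

```text
jar [ 0.55268596 -0.24158136  0.18461372]
side pred [[351.73421124 126.270688  ]] [[351.7, 121.9]]
wrist pred lid top [[313.61456293 319.22426557]]
```

View pics/w5.png

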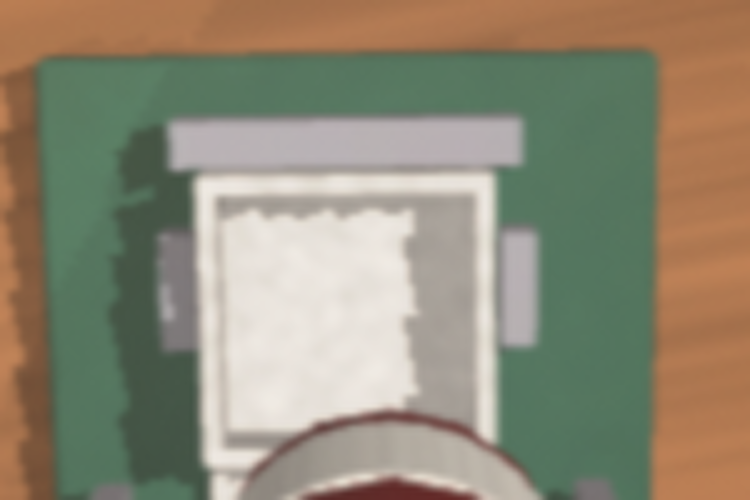

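```bash
python3 - <<'E'
from h import *
c=capture("wrist")
f=lambda x,y:np.array([x,y])/5+[235,160]
a,b=atz(c,f(193,172),.03),atz(c,f(496,172),.03)
y=a-b;print("rim far",a.round(4),b.round(4),np.linalg.norm(y),np.degrees(np.arctan2(y[1],y[0]))-90)
d=np.radians(-10.6);ux=np.array([np.cos(d),np.sin(d)])
print("pocket from rim",((a+b)/2)[:2]-.025*ux, "carrier",((a+b)/2)[:2]-.075*ux)
a,b=atz(c,f(38,58),.01),atz(c,f(655,52),.01);y=a-b
print("dock far",a.round(4),b.round(4),np.linalg.norm(y),np.degrees(np.arctan2(y[1],y[0]))-90,"dock c",((a+b)/2)[:2]-.095*ux,"pocket",((a+b)/2)[:2]-.045*ux)
E
```

```text
rim far [ 0.589  -0.2152  0.03  ] [ 0.5791 -0.2646  0.03  ] 0.050378984229025585 -11.328804468996978
pocket from rim [ 0.55948518 -0.23533477] carrier [ 0.51033841 -0.2261372 ]
dock far [ 0.6119 -0.1908  0.01  ] [ 0.5919 -0.2961  0.01  ] 0.1072091375571891 -10.78144354747603 dock c [ 0.50850505 -0.22600093] pocket [ 0.55765181 -0.2351985 ]
```

```bash
cat >> h.py <<'E'
def jrem(z):
    s=bot.read_state();R=np.array(s["tcp_rot"]);off=R@np.array([0,.0019,-.0054])
    t=np.array([.559,-.2355,z])-off
    print(s["position"].round(4),"jar",(s["position"]+off).round(4),"rem",rem(t,-100.7,t[2])[:2],R[:,2].round(3),np.round(s["force"],1),s["time_s"])
E
python3 -c "
from h import *
jrem(.11)"
```

```text
[ 0.5549 -0.2422  0.1794] jar [ 0.5527 -0.2417  0.1846] rem (array([-7.3, -0. , 74.8]), -0.0096) [ 0.065 -0.013 -0.998] [ 0.1  1.1 -0.9] 8.4333
```

Emit:
send_rows(motion=[[[-4,0,12],-0.01],[[-3,0,15],0],[[0,0,15],0],[[0,0,14],0],[[0,0,8],0]])

```text
time_s: 8.85
position: [0.5633, -0.2383, 0.1168]
tcp_rot: [[-0.186, -0.98, 0.072], [-0.983, 0.185, -0.018], [0.004, -0.074, -0.997]]
force: [-0.3, 0.3, -0.7]
opening: 0.417
```

```bash
python3 -c "
from h import *
jrem(.09)"
```

```text
[ 0.5633 -0.2383  0.1168] jar [ 0.5611 -0.2378  0.1221] rem (array([-2. ,  4.9, 31.8]), 0.0002) [ 0.072 -0.018 -0.997] [-0.3  0.3 -0.7] 8.85
```

Emit:
send_rows(motion=[[[-1,3,12],0],[[-1,2,12],0],[[0,1,10],0],[[0,0.5,6],0],[[0,0.5,3],0]])

```text
time_s: 9.27
position: [0.5604, -0.2365, 0.0705]
tcp_rot: [[-0.186, -0.98, 0.073], [-0.982, 0.185, -0.018], [0.004, -0.075, -0.997]]
force: [-0.3, -1.0, -0.3]
opening: 0.414
```

```bash
python3 - <<'E'
from h import *
jrem(.06)
c=capture("side");cv2.imwrite("pics/s6.png",cv2.resize(c["image"][60:240,280:460],None,fx=3.3,fy=3.3,interpolation=cv2.INTER_CUBIC))
c=capture("wrist");cv2.imwrite("pics/w6.png",c["image"])
E
```

```text
[ 0.5604 -0.2365  0.0705] jar [ 0.5582 -0.2361  0.0757] rem (array([-0.8,  0.5, 15.7]), -0.0003) [ 0.073 -0.018 -0.997] [-0.3 -1.  -0.3] 9.2667
```

View pics/s6.png

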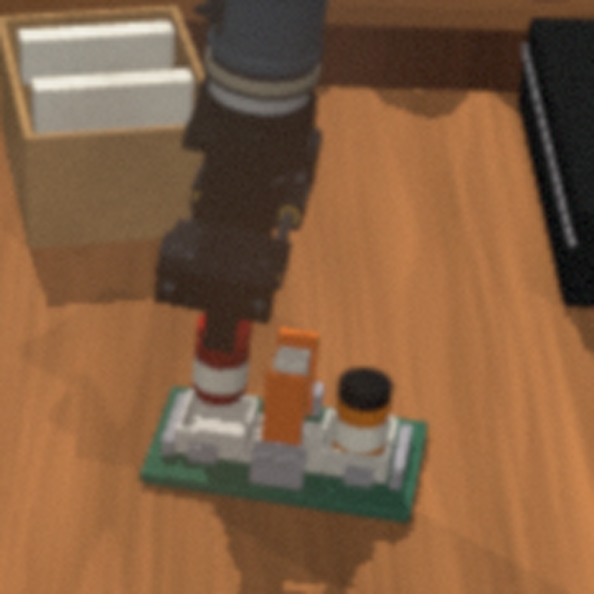

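View pics/w6.png

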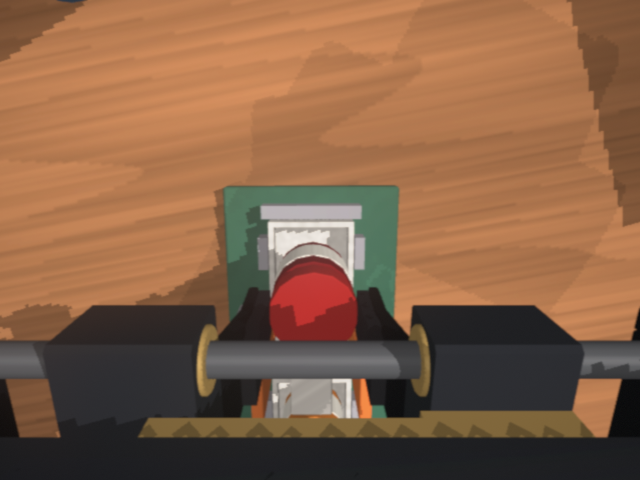

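The jar is directly over the pocket in both views (wrist: lid at x≈314, pocket at x≈312). Lowering it.

Emit:
send_rows(motion=[[[-0.5,0.5,8],0],[[0,0.5,8],0],[[0,0.5,6],0],[[0,0,2],0],[[0,0,1],0]])

```text
time_s: 9.78
position: [0.5628, -0.2375, 0.0456]
tcp_rot: [[-0.186, -0.979, 0.077], [-0.982, 0.185, -0.021], [0.006, -0.079, -0.997]]
force: [0.6, 0.6, -0.9]
opening: 0.418
```

```bash
python3 - <<'E'
from h import *
jrem(.046)
E
```

```text
[ 0.5628 -0.2375  0.0456] jar [ 0.5605 -0.237   0.0508] rem (array([-1.3,  2.2,  4.6]), -0.0003) [ 0.077 -0.021 -0.997] [ 0.6  0.6 -0.9] 9.7833
```

Emit:
send_rows(motion=[[[-1,1.8,1],0],[[-0.3,0.3,1.5],0],[[0,0,1],0],[[0,0,0.5],0],[[0,0,0],0]])

```text
time_s: 10.2
position: [0.5612, -0.2357, 0.041]
tcp_rot: [[-0.186, -0.979, 0.077], [-0.982, 0.185, -0.021], [0.006, -0.079, -0.997]]
force: [-0.4, 0.9, -1.5]
opening: 0.415
```

```bash
python3 - <<'E'
from h import *
jrem(.046)
E
```

```text
[ 0.5612 -0.2357  0.041 ] jar [ 0.559  -0.2353  0.0462] rem (array([ 0.2, -0.1,  0.2]), -0.0002) [ 0.077 -0.021 -0.997] [-0.4  0.9 -1.5] 10.2
```

Aligned, with the underside about 1 mm above the pocket floor. Opening partway.

Emit:
send_rows(motion=[[[0,0,0.5],0],[[0,0,0],0],[[0,0,0],0],[[0,0,0],0],[[0,0,0],0]], gripper=0.3)

```text
time_s: 10.62
position: [0.5624, -0.2365, 0.0417]
tcp_rot: [[-0.186, -0.979, 0.079], [-0.982, 0.185, -0.023], [0.007, -0.082, -0.997]]
force: [0.3, -0.1, 0.6]
opening: 0.668
```

Emit:
send_rows(motion=[[[0,0,0],0],[[0,0,0],0],[[0,0,-6],0],[[0,0,-15],0],[[0,0,-20],0]])

```text
time_s: 11.03
position: [0.5564, -0.2339, 0.0803]
tcp_rot: [[-0.186, -0.98, 0.072], [-0.982, 0.186, -0.018], [0.004, -0.074, -0.997]]
force: [-0.9, -0.5, 0.2]
opening: 0.698
```

Emit:
send_rows(motion=[[[0,0,-25],0],[[0,0,-25],0],[[0,0,-25],0],[[0,0,-15],0],[[0,0,0],0]], gripper=0)

```text
time_s: 11.45
position: [0.5503, -0.2327, 0.1788]
tcp_rot: [[-0.186, -0.979, 0.076], [-0.982, 0.185, -0.021], [0.006, -0.079, -0.997]]
force: [0.2, -0.5, 0.6]
opening: 0.964
```

```bash
python3 - <<'E'
from h import *
s=bot.read_state();print(s["position"],np.round(s["tcp_rot"],3)[:,2],s["opening"],s["force"])
for n in("side","wrist","top"):
    c=capture(n);cv2.imwrite(f"pics/{n}7.png",c["image"])
    for t,z in(("jar_red_center",.045),("jar_honey_center",.045),("carrier",.01),("pinch_point",.077)):
        for q in place_of(n,t)[:1]: print(n,t,q,atz(c,q["xy"],z).round(4) if z else "")
    if n=="side": cv2.imwrite("pics/s7z.png",cv2.resize(c["image"][120:240,300:440],None,fx=4,fy=4,interpolation=cv2.INTER_CUBIC))
E
```

```text
[ 0.55032054 -0.23271735  0.17880439] [ 0.076 -0.021 -0.997] 0.9638192910456949 [ 0.15907374 -0.48323367  0.57230122]
side jar_red_center {'xy': [348.1, 179.4], 'p': 0.82} [ 0.5542 -0.2381  0.045 ]
side jar_honey_center {'xy': [389.3, 187.4], 'p': 0.78} [ 0.4598 -0.2125  0.045 ]
side carrier {'xy': [366.5, 193.2], 'p': 0.85} [ 0.5092 -0.234   0.01  ]
side pinch_point {'xy': [366.6, 170.2], 'p': 0.87} [ 0.5134 -0.2318  0.077 ]
wrist jar_red_center {'xy': [318.1, 218.2], 'p': 0.81} [ 0.5586 -0.2371  0.045 ]
wrist jar_honey_center {'xy': [314.4, 336.6], 'p': 0.66} [ 0.4599 -0.2153  0.045 ]
wrist carrier {'xy': [315.3, 267.4], 'p': 0.91} [ 0.5095 -0.2257  0.01  ]
wrist pinch_point {'xy': [315.4, 291.8], 'p': 0.95} [ 0.5099 -0.2254  0.077 ]
top jar_red_center {'xy': [156.2, 253.6], 'p': 0.26} [0.5977 0.311  0.045 ]
top jar_honey_center {'xy': [154.8, 254.0], 'p': 0.27} [0.5969 0.3137 0.045 ]
top pinch_point {'xy': [235.1, 293.2], 'p': 0.18} [0.5178 0.1477 0.077 ]
```

View pics/s7z.png

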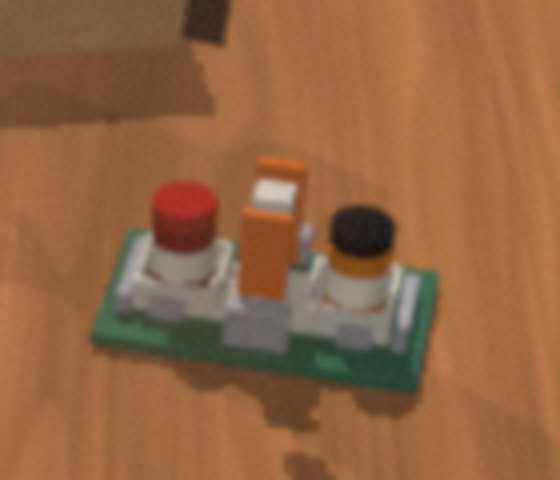

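View pics/wrist7.png

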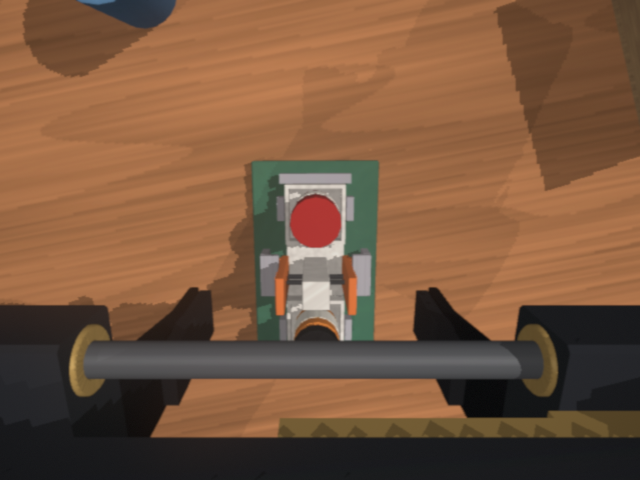

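The red jar stands upright and seated in its pocket; its lid is at (316,221) in the wrist view and level with the honey jar in the side view. The catches are at about (282,285) and (350,285). Next I'll move over the pinch point.

```bash
cat >> h.py <<'E'
def prem(z):
    s=bot.read_state();R=np.array(s["tcp_rot"]);g=s["position"]-.019*R[:,2]
    t=np.array([.510,-.226,z])+.019*R[:,2]
    print("tcp",s["position"].round(4),"grip",g.round(4),"rem",rem(t,-100.7,t[2])[:2],R[:,2].round(3),np.round(s["force"],1),round(s["opening"],3),s["time_s"])
E
python3 -c "
from h import *
prem(.15)"
```

```text
tcp [ 0.5485 -0.2316  0.1746] grip [ 0.5472 -0.2313  0.1935] rem (array([ 1.6, 40.5, 40.7]), -0.0007) [ 0.07  -0.016 -0.997] [ 0.1  0.1 -0.3] 1.003 12.2
```

Emit:
send_rows(motion=[[[1,15,6],0],[[0,15,8],0],[[0,8,8],0],[[0,3,8],0],[[0,1,5],0]])

```text
time_s: 12.62
position: [0.511, -0.2266, 0.1373]
tcp_rot: [[-0.186, -0.98, 0.076], [-0.983, 0.185, -0.02], [0.006, -0.079, -0.997]]
force: [0.0, -0.2, 0.6]
opening: 1.002
```

```bash
python3 - <<'E'
from h import *
prem(.12)
c=capture("wrist");cv2.imwrite("pics/w8.png",c["image"])
for q in place_of("wrist","pinch_point")[:1]: print(q,atz(c,q["xy"],.077))
E
```

```text
tcp [ 0.511  -0.2266  0.1373] grip [ 0.5096 -0.2262  0.1562] rem (array([-0.5,  2.5, 36.1]), 0.0002) [ 0.076 -0.02  -0.997] [ 0.  -0.2  0.6] 1.002 12.6167
{'xy': [314.7, 256.6], 'p': 0.63} [ 0.50960623 -0.2275273   0.077     ]
```

View pics/w8.png

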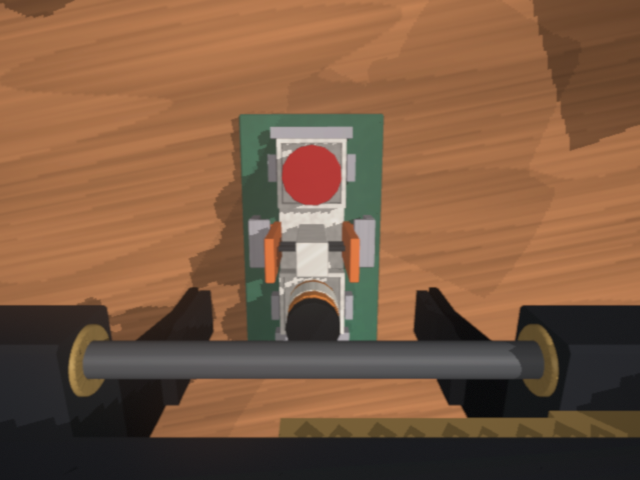

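Emit:
send_rows(motion=[[[0,1,12],0],[[0,1,14],0],[[0,1,14],0],[[0,1,10],0],[[0,0,6],0]])

```text
time_s: 13.13
position: [0.5191, -0.2311, 0.0829]
tcp_rot: [[-0.185, -0.979, 0.087], [-0.983, 0.183, -0.028], [0.011, -0.091, -0.996]]
force: [0.3, 0.4, -0.0]
opening: 1.0
```

```bash
python3 - <<'E'
from h import *
prem(.077)
E
```

```text
tcp [ 0.5191 -0.2311  0.0829] grip [ 0.5174 -0.2306  0.1018] rem (array([-3.4, 10.4, 23.9]), 0.0014) [ 0.087 -0.028 -0.996] [ 0.3  0.4 -0. ] 1.0 13.1333
```

Emit:
send_rows(motion=[[[-2,5,6],0],[[-1,4,6],0],[[-0.5,2,6],0],[[0,1,4],0],[[0,0,1],0]])

```text
time_s: 13.55
position: [0.5112, -0.2265, 0.0571]
tcp_rot: [[-0.185, -0.979, 0.089], [-0.983, 0.183, -0.029], [0.012, -0.093, -0.996]]
force: [0.1, -0.8, -0.3]
opening: 1.002
```

```bash
python3 - <<'E'
from h import *
prem(.077)
E
```

```text
tcp [ 0.5112 -0.2265  0.0571] grip [ 0.5095 -0.2259  0.0761] rem (array([-0. , -0.6, -0.9]), 0.0021) [ 0.089 -0.029 -0.996] [ 0.1 -0.8 -0.3] 1.002 13.55
```

Aligned to within 1 mm. Pinching.

Emit:
send_rows(motion=[[[0,0,0],0],[[0,0,0],0],[[0,0,0],0],[[0,0,0],0],[[0,0,0],0]], gripper=1)

```text
time_s: 13.97
position: [0.5121, -0.2271, 0.058]
tcp_rot: [[-0.185, -0.979, 0.091], [-0.983, 0.183, -0.03], [0.013, -0.095, -0.995]]
force: [-0.5, 0.7, 0.2]
opening: 0.712
```

Emit:
send_rows(motion=[[[0,0,0],0],[[0,0,0],0],[[0,0,0],0],[[0,0,0],0],[[0,0,0],0]])

```text
time_s: 14.38
position: [0.5122, -0.2272, 0.0588]
tcp_rot: [[-0.184, -0.979, 0.092], [-0.983, 0.182, -0.031], [0.014, -0.096, -0.995]]
force: [0.4, 0.1, -1.1]
opening: 0.404
```

```bash
python3 - <<'E'
from h import *
prem(.077)
c=capture("side");cv2.imwrite("pics/s9.png",cv2.resize(c["image"][80:240,290:450],None,fx=3.5,fy=3.5,interpolation=cv2.INTER_CUBIC))
E
```

```text
tcp [ 0.5122 -0.2272  0.0588] grip [ 0.5104 -0.2266  0.0777] rem (array([-0.5,  0.6,  0.6]), 0.0027) [ 0.092 -0.031 -0.995] [ 0.4  0.1 -1.1] 0.404 14.3833
```

View pics/s9.png

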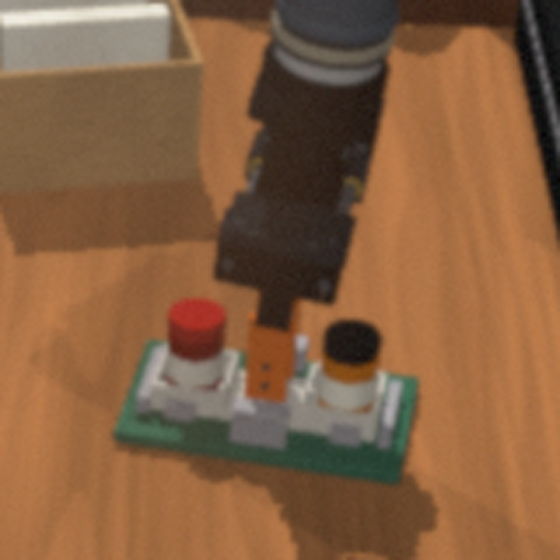

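Emit:
send_rows(motion=[[[0,0,0],0],[[0,-0.3,-3],0],[[0,-0.3,-3],0],[[0,-0.4,-4],0],[[0,-0.4,-4],0]])

```text
time_s: 14.85
position: [0.5098, -0.2255, 0.0709]
tcp_rot: [[-0.184, -0.979, 0.086], [-0.983, 0.183, -0.027], [0.011, -0.089, -0.996]]
force: [0.8, -0.7, -4.2]
opening: 0.402
```

```bash
python3 - <<'E'
from h import *
prem(.12)
c=capture("side");cv2.imwrite("pics/s10.png",cv2.resize(c["image"][80:240,290:450],None,fx=3.5,fy=3.5,interpolation=cv2.INTER_CUBIC))
E
```

```text
tcp [ 0.5098 -0.2255  0.0709] grip [ 0.5082 -0.225   0.0898] rem (array([  1. ,  -4.7, -29.9]), 0.0023) [ 0.086 -0.027 -0.996] [ 0.8 -0.7 -4.2] 0.402 14.85
```

View pics/s10.png

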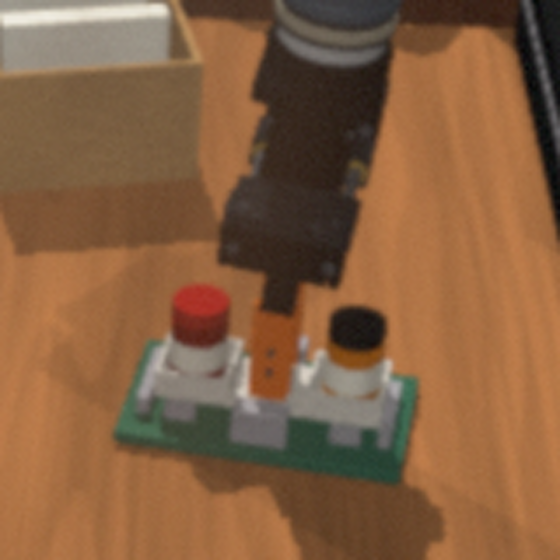

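The carrier is unlatched and rising level, and the load of about 4–5 N matches its weight. I'll keep lifting smoothly.

Emit:
send_rows(motion=[[[0,-0.5,-5],0],[[0,-0.6,-6],0],[[0,-0.7,-7],0],[[0,-0.7,-7],0],[[0,-0.7,-7],0]])

```text
time_s: 15.32
position: [0.5091, -0.224, 0.1055]
tcp_rot: [[-0.185, -0.979, 0.083], [-0.983, 0.183, -0.024], [0.009, -0.086, -0.996]]
force: [-0.6, -0.1, -3.9]
opening: 0.402
```

Emit:
send_rows(motion=[[[0,-0.8,-8],0],[[0,-0.8,-8],0],[[0,-0.8,-8],0],[[0,-0.8,-8],0],[[0,-0.6,-6],0]])

```text
time_s: 15.73
position: [0.5099, -0.2237, 0.1493]
tcp_rot: [[-0.185, -0.979, 0.085], [-0.983, 0.183, -0.026], [0.009, -0.089, -0.996]]
force: [-0.5, -1.1, -4.7]
opening: 0.402
```

Emit:
send_rows(motion=[[[0,-1,-7],0],[[0,-1,-7],0],[[0,-0.5,-5],0],[[0,-0.3,-3],0],[[0,0,-1],0]])

```text
time_s: 16.15
position: [0.5112, -0.2239, 0.1767]
tcp_rot: [[-0.185, -0.979, 0.087], [-0.983, 0.183, -0.027], [0.011, -0.091, -0.996]]
force: [0.1, 0.6, -5.3]
opening: 0.406
```

```bash
python3 - <<'E'
from h import *
prem(.18)
c=capture("side");cv2.imwrite("pics/s11.png",cv2.resize(c["image"][60:240,280:460],None,fx=3.3,fy=3.3,interpolation=cv2.INTER_CUBIC))
c=capture("wrist");cv2.imwrite("pics/w11.png",c["image"])
E
```

```text
tcp [ 0.5112 -0.2239  0.1767] grip [ 0.5096 -0.2234  0.1956] rem (array([ 2.3,  0.5, 15.7]), 0.0019) [ 0.087 -0.027 -0.996] [ 0.1  0.6 -5.3] 0.406 16.15
```

View pics/s11.png

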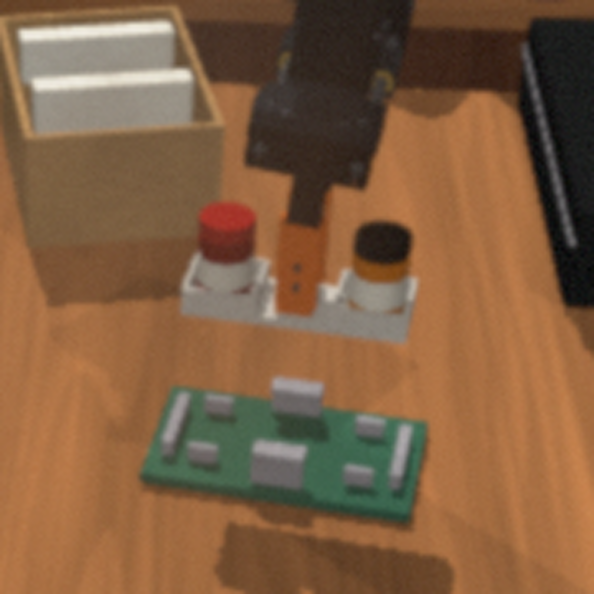

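View pics/w11.png

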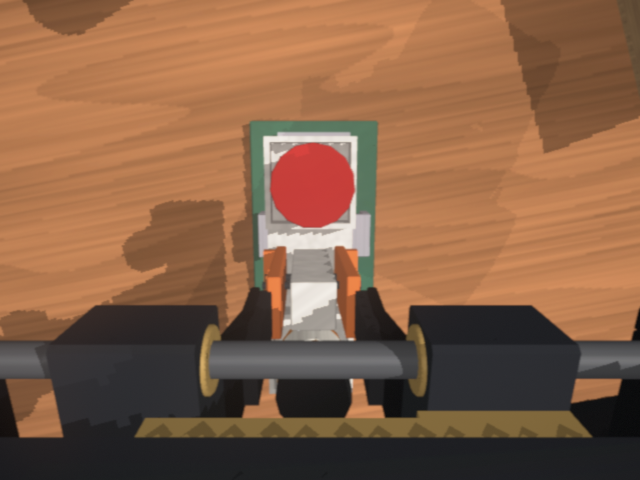

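The carrier hangs level above the dock, with both jars seated (red lid at (312,185) in the wrist view). By arm travel its underside is at about 0.128 m. I'll let it settle, check, and hand in.

Emit:
send_rows(motion=[[[0,0,0],0],[[0,0,0],0],[[0,0,0],0],[[0,0,0],0],[[0,0,0],0]])

```text
time_s: 16.67
position: [0.5097, -0.2229, 0.1741]
tcp_rot: [[-0.185, -0.979, 0.083], [-0.983, 0.183, -0.024], [0.008, -0.086, -0.996]]
force: [0.4, -0.4, -4.4]
opening: 0.402
```

```bash
python3 - <<'E'
from h import *
prem(.18)
c=capture("side");W=capture("wrist");print(np.round(bot.read_state()["qvel"],2))
for t in("carrier","jar_red_center","jar_honey_center","pinch_point"):
    a,b=place_of("side",t)[:1],place_of("wrist",t)[:1]
    if a and b:
        p,e=tri([ray(c,a[0]["xy"]),ray(W,b[0]["xy"])]);print(t,p.round(3),np.round(e,4))
prem(.18)
bot.hand_in()
E
```

```text
tcp [ 0.5097 -0.2229  0.1741] grip [ 0.5081 -0.2224  0.1931] rem (array([ 3.1, -1.4, 13.3]), 0.0016) [ 0.083 -0.024 -0.996] [ 0.4 -0.4 -4.4] 0.402 16.6667
[ 0.04 -0.15 -0.07  0.05 -0.05 -0.04]
jar_red_center [ 0.557 -0.23   0.163] [0.0003 0.0003]
pinch_point [ 0.509 -0.223  0.195] [0.0005 0.0005]
tcp [ 0.5099 -0.223   0.1746] grip [ 0.5083 -0.2226  0.1935] rem (array([ 2.9, -1.1, 13.7]), 0.0016) [ 0.084 -0.025 -0.996] [ 0.   0.1 -3.8] 0.404 17.1667
the job is handed in; nothing more can be done
```

I moved the red-lidded jar from the crate into the empty pocket and let go. Then I pinched both catches, lifted the carrier straight up and handed the job in while holding it still above the dock. That was at about 17.2 s, well under the 58 s limit.

**Last checks:**
- **Height:** the underside is about 0.126 m above the counter. The cameras put the pinch point at z = 0.195, which agrees with the arm's travel.
- **Position and stillness:** the carrier is within about 5 mm sideways of the dock, and the arm was almost motionless at hand-in.
- **Jars:** the last side and wrist pictures show both jars seated and the carrier level. The camera fix for the red jar (z = 0.163) fits a seated jar. The networks gave no two-camera fix for the honey jar or the carrier at the end, so for those I relied on the pictures.
- **Grip:** the load was about 4–5 N. The finger opening of 0.40 comes to about 35 mm, tighter than the 40 mm expected with the catches fully pinched. The jar also read about 2 mm narrow, and I did not resolve the rest of that difference. I could not read the catch travel directly.

The gripper itself drifted to about 5° off vertical, because the moves cannot correct tilt. The carrier was pinched while level and its tilt changed by less than 1° during the lift.

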